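Move the spices to the beech rack in the same order

TASK

The steel wire spice rack has to go in the wash, so move its four jars into the wells of the beech rack in the same order from left to right, as seen from the robot: most of them look alike and the cook knows each spice only by its place. Take them one at a time from the left end, leftmost jar to leftmost well, next to next, and set each down upright and fully home rather than dropping it. Leave the honey jar, the mug and the garlic where they are.

Things in the scene. Friction and masses are not known exactly. Their poses are not given: they have to be found in the camera images.
- spice_a: A spice jar, round, 46 mm in diameter and 106 mm tall, 0.11 kg: clear body with a dark blue and white label, green screw cap 45 mm across from 85 mm up to the top. Origin: centre of its underside; z up along the jar. The four jars stand in the wire rack at the start, one in each bay, in any order; the three jars with blue labels look alike.
- spice_b: A spice jar, round, 46 mm in diameter and 106 mm tall, 0.11 kg: clear body with a dark blue and white label, green screw cap 45 mm across from 85 mm up to the top. Origin: centre of its underside; z up along the jar. The four jars stand in the wire rack at the start, one in each bay, in any order; the three jars with blue labels look alike.
- spice_c: A spice jar, round, 46 mm in diameter and 106 mm tall, 0.11 kg: clear body with a dark blue and white label, green screw cap 45 mm across from 85 mm up to the top. Origin: centre of its underside; z up along the jar. The four jars stand in the wire rack at the start, one in each bay, in any order; the three jars with blue labels look alike.
- spice_d: A spice jar, round, 46 mm in diameter and 106 mm tall, 0.11 kg: clear body with a green label, green screw cap 45 mm across from 85 mm up to the top. Origin: centre of its underside; z up along the jar. The four jars stand in the wire rack at the start, one in each bay, in any order.
- wire_rack: Fixed steel wire rack holding the jars at the start. 270 mm long (y), 78 mm deep (x). Its floor is 13 mm above the worktop; wire rails round and between the four bays reach up to 47 mm. Bays 62 x 70 mm, centred at x = 0, y = +99, +33, -33, -99 mm: first to fourth place from the left. Origin: centre of its underside on the worktop; y to the robot's left, turned at most 0.15 rad.
- beech_rack: Fixed beech rack, empty, 288 mm long (y), 90 mm deep (x). Four wells 59 mm wide, floors 11 mm, mouths 25 mm above the worktop, centred at x = 0, y = +99, +33, -33, -99 mm: first to fourth place from the left. 8 mm dowels along front and back (x = -38 and +38 mm) reach up to 54 mm, end cheeks 62 mm. Origin: centre of its underside on the worktop; y to the robot's left, turned at most 0.15 rad.
- honey_jar: Bystander: honey jar with a red lid, 58 x 62 mm, 86 mm tall, standing near the racks. Origin: centre of its underside.
- mug_a: Bystander: white mug, 92 mm wide and 127 mm over its handle, 95 mm tall, standing near the racks. Origin: centre of its underside.
- garlic: Bystander: bulb of garlic, 56 mm wide and high, lying near the racks. Origin: centre of its underside.
Mind the look-alikes: they are no part of the job. Leave any pink or purple look-alike of the spice_b alone.

How it is judged:
On the way, in this order (a step that is already met when the one before it is completed fails the run):
1. the leftmost jar is in the leftmost well, the other three still in their bays (((x of spice_a in the frame of beech_rack between -0.012 and 0.012 m and y of spice_a in the frame of beech_rack between 0.087 and 0.111 m and z of spice_a in the frame of beech_rack below 0.019 m) or (y of spice_a in the frame of wire_rack below 0.066 m and distance of spice_a from where it was at the start of the episode below 0.03 m)) and ((x of spice_b in the frame of beech_rack between -0.012 and 0.012 m and y of spice_b in the frame of beech_rack between 0.087 and 0.111 m and z of spice_b in the frame of beech_rack below 0.019 m) or (y of spice_b in the frame of wire_rack below 0.066 m and distance of spice_b from where it was at the start of the episode below 0.03 m)) and ((x of spice_c in the frame of beech_rack between -0.012 and 0.012 m and y of spice_c in the frame of beech_rack between 0.087 and 0.111 m and z of spice_c in the frame of beech_rack below 0.019 m) or (y of spice_c in the frame of wire_rack below 0.066 m and distance of spice_c from where it was at the start of the episode below 0.03 m)) and ((x of spice_d in the frame of beech_rack between -0.012 and 0.012 m and y of spice_d in the frame of beech_rack between 0.087 and 0.111 m and z of spice_d in the frame of beech_rack below 0.019 m) or (y of spice_d in the frame of wire_rack below 0.066 m and distance of spice_d from where it was at the start of the episode below 0.03 m))), for 0.2 s.
2. the second jar from the left is in the second well, the two right of it still in their bays (((x of spice_a in the frame of beech_rack between -0.012 and 0.012 m and y of spice_a in the frame of beech_rack between 0.021 and 0.111 m and z of spice_a in the frame of beech_rack below 0.019 m) or (y of spice_a in the frame of wire_rack below 0 m and distance of spice_a from where it was at the start of the episode below 0.03 m)) and ((x of spice_b in the frame of beech_rack between -0.012 and 0.012 m and y of spice_b in the frame of beech_rack between 0.021 and 0.111 m and z of spice_b in the frame of beech_rack below 0.019 m) or (y of spice_b in the frame of wire_rack below 0 m and distance of spice_b from where it was at the start of the episode below 0.03 m)) and ((x of spice_c in the frame of beech_rack between -0.012 and 0.012 m and y of spice_c in the frame of beech_rack between 0.021 and 0.111 m and z of spice_c in the frame of beech_rack below 0.019 m) or (y of spice_c in the frame of wire_rack below 0 m and distance of spice_c from where it was at the start of the episode below 0.03 m)) and ((x of spice_d in the frame of beech_rack between -0.012 and 0.012 m and y of spice_d in the frame of beech_rack between 0.021 and 0.111 m and z of spice_d in the frame of beech_rack below 0.019 m) or (y of spice_d in the frame of wire_rack below 0 m and distance of spice_d from where it was at the start of the episode below 0.03 m))), for 0.2 s.
3. the third jar from the left is in the third well, the rightmost still in its bay (((x of spice_a in the frame of beech_rack between -0.012 and 0.012 m and y of spice_a in the frame of beech_rack between -0.045 and 0.111 m and z of spice_a in the frame of beech_rack below 0.019 m) or (y of spice_a in the frame of wire_rack below -0.066 m and distance of spice_a from where it was at the start of the episode below 0.03 m)) and ((x of spice_b in the frame of beech_rack between -0.012 and 0.012 m and y of spice_b in the frame of beech_rack between -0.045 and 0.111 m and z of spice_b in the frame of beech_rack below 0.019 m) or (y of spice_b in the frame of wire_rack below -0.066 m and distance of spice_b from where it was at the start of the episode below 0.03 m)) and ((x of spice_c in the frame of beech_rack between -0.012 and 0.012 m and y of spice_c in the frame of beech_rack between -0.045 and 0.111 m and z of spice_c in the frame of beech_rack below 0.019 m) or (y of spice_c in the frame of wire_rack below -0.066 m and distance of spice_c from where it was at the start of the episode below 0.03 m)) and ((x of spice_d in the frame of beech_rack between -0.012 and 0.012 m and y of spice_d in the frame of beech_rack between -0.045 and 0.111 m and z of spice_d in the frame of beech_rack below 0.019 m) or (y of spice_d in the frame of wire_rack below -0.066 m and distance of spice_d from where it was at the start of the episode below 0.03 m))), for 0.2 s.
At the end, for the whole second after the job is handed in: All four jars stand in the wells of the beech rack (so one in each), underside within 8 mm of the well floor, within 12 mm of the row's centre line, within 0.15 rad of upright, at rest; the steps before have fixed their order (x of spice_a in the frame of beech_rack between -0.012 and 0.012 m and x of spice_b in the frame of beech_rack between -0.012 and 0.012 m and x of spice_c in the frame of beech_rack between -0.012 and 0.012 m and x of spice_d in the frame of beech_rack between -0.012 and 0.012 m and y of spice_a in the frame of beech_rack between -0.111 and 0.111 m and y of spice_b in the frame of beech_rack between -0.111 and 0.111 m and y of spice_c in the frame of beech_rack between -0.111 and 0.111 m and y of spice_d in the frame of beech_rack between -0.111 and 0.111 m and z of each of spice_a, spice_b, spice_c, spice_d in the frame of beech_rack below 0.019 m and angle between each of spice_a, spice_b, spice_c, spice_d's own z axis and vertical below 0.15 rad and linear speed of each of spice_a, spice_b, spice_c, spice_d below 0.02 m/s); the robot touches nothing.
It fails at once if a jar is tipped by more than 0.8 rad (angle between any of spice_a, spice_b, spice_c, spice_d's own z axis and vertical above 0.8 rad).
It fails at once if a jar is let go in the air (touched by nothing, its underside more than 45 mm above the worktop) ((height (world z) of spice_a above 0.045 m and contact force between spice_a and anything else below 0.01 N) or (height (world z) of spice_b above 0.045 m and contact force between spice_b and anything else below 0.01 N) or (height (world z) of spice_c above 0.045 m and contact force between spice_c and anything else below 0.01 N) or (height (world z) of spice_d above 0.045 m and contact force between spice_d and anything else below 0.01 N)).
It fails at once if the honey jar, the mug or the garlic is moved by more than 20 mm (distance of any of honey_jar, mug_a, garlic from where it was at the start of the episode above 0.02 m).
It also fails if it takes over 104 s, if anything falls off the work surface, if the arm or the gripper's body presses on something with over 40 N, if the wrist force passes 120 N, or if a joint passes its speed limit or range.

ROBOT

A 6-joint arm with a two-finger parallel gripper is mounted at the origin on a cart in front of the work surface, level with it; the furniture and walls round the work are solid. World frame = base frame: x ahead of the robot, y to its left, z up, the work surface at z = 0. Lengths are in m, angles in rad, forces in N, time in s.
With the tool pointing down it reaches from about 0.3 to 0.75 m from the base axis. Payload 8.5 kg.
Tool frame: the origin (TCP) lies midway between the tips of the shut fingers; the grasp point (between the pads) lies 19 mm behind it; z points along the fingers, y is the line along which they close (so a half turn about z gives the same grasp; the last joint's range is limited). The gripper opens to 88 mm and grips with 3 to 60 N. Pads are 18 mm wide; open, the fingers measure 123 mm over their backs; the gripper's body (75 mm by 187 mm) begins 45 mm behind the grasp point.
Start: joints at [-1.511, 0.381, 1.297, -0, 1.464, -0.215], TCP at [0.149, -0.529, 0.239] pointing down, gripper open.
Joint ranges: [-3.11, 3.11], [-0.89, 2.33], [0.22, 2.48], [-1.42, 4.56], [0.17, 2.85], [-2.88, 2.88]. Speed limits (rad/s): [2.39, 2.39, 3.14, 3.14, 3.14, 3.14].

INTERFACE

Orientations are given as a unit quaternion [x, y, z, w].
In Python, from rig import observe, camera, camera_info, close_job, outline_of gives the robot as it stands. The module is installed in compiled form; this text tells all that it offers.
- The arm moves only by the tool drive_tool, never from a script. Its argument "steps" is a list of rows, each a list of 7 numbers: the shift along the world's x, y, z normalised to -1 to 1, where 1 is 500 mm, then the turn, a rotation vector about the world's x, y, z normalised to -1 to 1, where 1 is 180 degrees, then the opening, from -1 (shut) to 1 (fully open). In form: [[dx, dy, dz, rx, ry, rz, grip], ...]. A call has 1 to 12 rows; each row is the pose to reach, as a shift and turn from the pose commanded when the call began, turning the shorter way round; what a row does not reach only later rows make up. A row lasts 1/12 s, in which the tool goes at most 41.7 mm and 7.16 degrees, less where a joint would pass 70% of its speed; a pose out of reach is approached as far as the arm can. A call with a number of a shift or a turn outside -1 to 1 is refused whole. A call with a gripper value outside its range is refused whole. The fingers move at their own pace and stop on an object; the grip force is fixed at half the most. Time passes only in rows, so rows that repeat a pose let the fingers close. It gives the time, the measured TCP pose, the force, the opening and the grip force at its end, in the units of the state.
- observe(): the state, without advancing time (a new reading comes with each control period).
- camera(name): name is "scene" or "top"; returns the picture (480x640x3 uint8, red, green, blue); there is no depth.
- camera_info(name): a dict with "fx", "fy", "cx", "cy" (pixels), "k1" (the pictures are not rectified: a ray, as slopes to the right and down, at radius r is drawn at 1 + k1 r^2 times it, then the intrinsics apply), "R" (3x3) and "t" (3): a world point X has camera coordinates R X + t. Camera axes: x right, y down, z forward; pixel columns grow to the right and rows downward; lengths in m; the calibration is good to about 2 mm. A picture is of the moment at which its call begins. camera_info takes no time and is no camera call.
- close_job(): hands the job in; it is judged then, once.
Trained networks look in the newest picture that a camera, given by its name, has taken for a name from the list of things; names that differ only in an ending like _2 or _b are one class to them, and where a whole thing is asked for, a point or a joint stands for the part that bears it (a point fixed in the world has none). Each returns a list of dicts, best first, with "p" (0 to 1); they miss things now and then, are a little off and sometimes report something else, mostly with a low value. They report only what shows in the picture. A call takes as long as a camera call. They do not tell look-alikes from the thing itself.
- outline_of(camera, thing): "mask" (480x640 bool, what is visible of it) and "centre" ([column, row] in pixels, amid what is visible of it).
The state is a dict: "time_s": time; "joint_positions": joint angles; "joint_velocities": joint speeds; "effort": joint torques, N m; "tcp_pos": TCP position; "eef_rot": TCP orientation; "wrist_force": force on the tool from outside, world axes, zero at the start; "ft_torque": the same for the moment, N m; "opening": finger opening in m; "finger_force": force on a finger pad.
Only numpy, scipy, OpenCV 4.12 (cv2) and the standard library are available. Lean on these libraries where they do the work, as an engineer would, in place of code of your own. Each camera call takes 0.05 s, during which the arm holds its last target. There are 200 camera calls.

## Working session

There is one attempt and no reset: what is moved stays moved. The work goes in short steps, Python scripts to look and compute and a tool call to move; the robot and the scene stay as the last step left them, time stands still between calls to the robot, and variables do not carry over. Pictures are saved under pics/ and viewed, at most 14 in all, crops included, and the job is handed in when it is done.

Besides the shell and the picture viewer there is one more tool, called by a JSON object that holds its "name" and its "arguments". drive_tool: Moves the arm, as the interface text tells. Its arguments: {"type":"object","properties":{"steps":{"type":"array","items":{"type":"array","items":{"type":"number","minimum":-1,"maximum":1}}}},"required":["steps"]}

```bash
mkdir -p pics
python3 - <<'E'
from rig import *
import cv2
for n in("scene","top"):
    im=camera(n);cv2.imwrite(f"pics/{n}0.png",im[:,:,::-1]);print(n,camera_info(n))
    for t in("spice_a","spice_d","wire_rack","beech_rack","honey_jar","mug_a","garlic"):
        print(n,t,[(round(d["p"],2),[round(float(c)) for c in d["centre"]],int(d["mask"].sum())) for d in outline_of(n,t)])
print(observe())
E
```

```text
scene {'fx': 519.7591984940351, 'fy': 519.7591984940351, 'cx': 320.5918810162975, 'cy': 238.1788556475258, 'k1': -0.02395307709089215, 'R': array([[ 0.31056572,  0.95048372, -0.01138523],
       [ 0.740823  , -0.24953022, -0.62363127],
       [-0.59559233,  0.18524406, -0.78163573]]), 't': array([-0.11217035, -0.36702377,  1.5357188 ])}
scene spice_a [(0.87, [219, 223], 858), (0.72, [372, 191], 776), (0.64, [381, 235], 783), (0.62, [348, 201], 770), (0.56, [292, 218], 827)]
scene spice_d [(0.87, [219, 223], 858), (0.72, [372, 191], 776), (0.64, [381, 235], 783), (0.62, [348, 201], 770), (0.56, [292, 218], 827)]
scene wire_rack [(0.75, [334, 226], 1183)]
scene beech_rack [(0.8, [304, 292], 5632)]
scene honey_jar [(0.57, [177, 317], 1072)]
scene mug_a []
scene garlic []
top {'fx': 548.5712216873845, 'fy': 548.5712216873845, 'cx': 313.4110835905121, 'cy': 243.2719373619892, 'k1': -0.05214532817906282, 'R': array([[ 0.02852591, -0.9992221 ,  0.02723002],
       [-0.99429764, -0.03116454, -0.10198514],
       [ 0.10275442, -0.02416553, -0.99441317]]), 't': array([-0.08387679,  0.51786499,
[... 606 characters left out ...]
-1.51131503e+00,  3.80583566e-01,  1.29741112e+00, -7.59943257e-06,
        1.46359041e+00, -2.15302450e-01]), 'joint_velocities': array([ 1.12532750e-04, -2.94283792e-06, -4.71992384e-04, -9.49023874e-04,
        8.34060883e-04, -7.65760091e-04]), 'effort': array([-1.35806935e-03, -4.37773061e+01, -2.24719048e+01,  7.13462150e-02,
        3.13908071e-02,  2.15773660e-06]), 'tcp_pos': array([ 0.14922961, -0.52934535,  0.23875348]), 'eef_rot': array([ 9.90576518e-01,  1.36960438e-01, -4.06051173e-06,  3.47275552e-06]), 'wrist_force': array([ 0.33332006, -0.03711127, -0.34615324]), 'ft_torque': array([-0.02993757, -0.01288883, -0.0218182 ]), 'finger_force': 0.0, 'opening': 0.08839370330363774}
```

View pics/scene0.png

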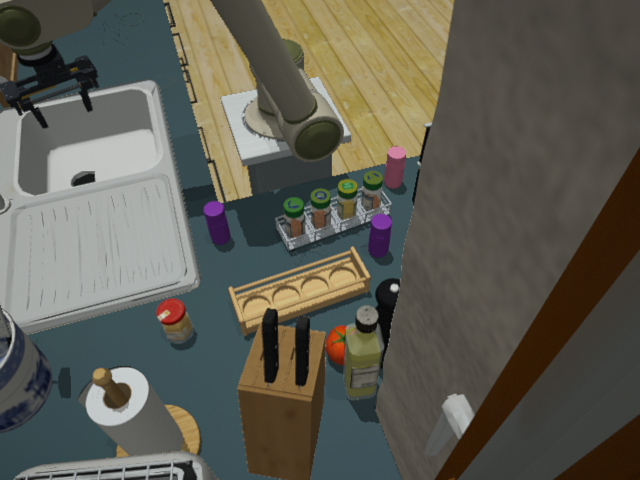

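View pics/top0.png

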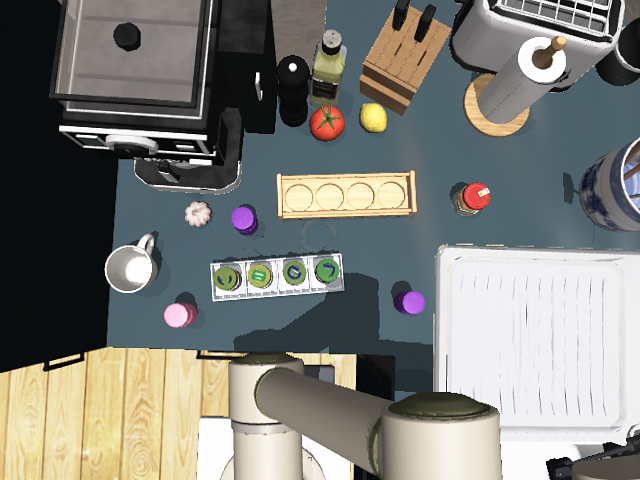

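The top view shows the wire rack with green-capped jars at about (228,277), (260,275), (294,272), (327,270), running left to right. Image left is robot left. The beech rack is at (346,194). Possible confusions for the jars are purple (243,220), purple (411,302) and pink (180,315), all standing outside the rack. Target: the jar at (228,277).

```bash
cat > h.py <<'E'
import numpy as np,cv2
from rig import *
def world(n,uv,z):
    c=camera_info(n);K=np.array([[c["fx"],0,c["cx"]],[0,c["fy"],c["cy"]],[0,0,1.]])
    p=cv2.undistortPoints(np.array(uv,float).reshape(-1,1,2),K,np.array([c["k1"],0,0,0])).reshape(-1,2)
    R,t=c["R"],c["t"];o=-R.T@t;d=np.c_[p,np.ones(len(p))]@R
    return o+d*((z-o[2])/d[:,2])[:,None]
def pix(n,X):
    c=camera_info(n);K=np.array([[c["fx"],0,c["cx"]],[0,c["fy"],c["cy"]],[0,0,1.]])
    return cv2.projectPoints(np.array(X,float),cv2.Rodrigues(c["R"])[0],c["t"],K,np.array([c["k1"],0,0,0,0.]))[0].reshape(-1,2)
E
python3 - <<'E'
from h import *
im=cv2.imread("pics/top0.png")
print(world("top",[[228,277],[260,275],[294,272],[327,270]],.119).round(4))
print("decoys",world("top",[[243,218],[411,302],[180,314],[472,196],[131,268],[199,213]],.09).round(3))
c=cv2.resize(im[155:310,200:420],None,fx=3.6,fy=3.6,interpolation=cv2.INTER_CUBIC);cv2.imwrite("pics/c1.png",c)
m=outline_of("top","beech_rack")[0]["mask"].astype(np.uint8)
r=cv2.minAreaRect(np.argwhere(m)[:,::-1].astype(np.float32));print(r)
E
```

```text
[[ 0.4405  0.096   0.119 ]
 [ 0.4462  0.0348  0.119 ]
 [ 0.4539 -0.0303  0.119 ]
 [ 0.4597 -0.0938  0.119 ]]
decoys [[ 0.56   0.075  0.09 ]
 [ 0.403 -0.264  0.09 ]
 [ 0.366  0.191  0.09 ]
 [ 0.62  -0.387  0.09 ]
 [ 0.453  0.292  0.09 ]
 [ 0.567  0.163  0.09 ]]
((346.1678771972656, 195.04034423828125), (44.615882873535156, 139.23910522460938), 88.26429748535156)
```

View pics/c1.png

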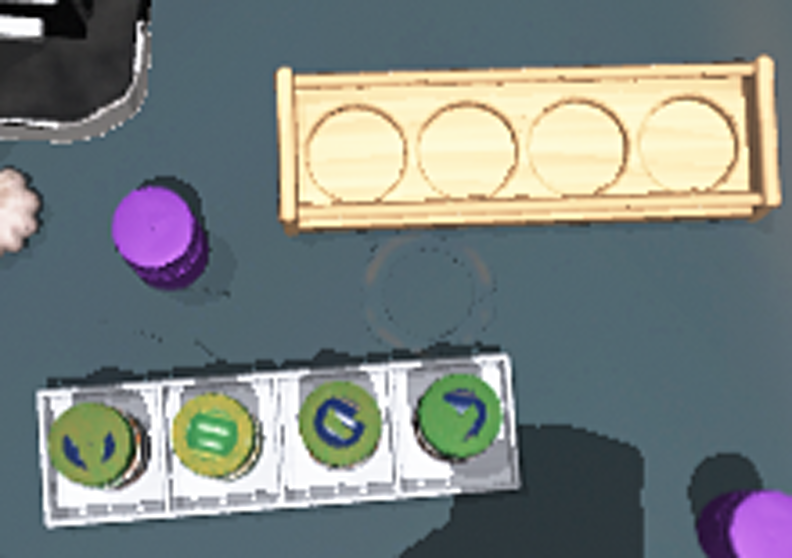

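The crop shows the cap centres at (91,445), (214,435), (340,424) and (459,416). The wells are at (356,154), (467,150), (579,147) and (688,145). The leftmost in-rack cap is the green one, with no purple, so the choice is confirmed.

Run:
```python
from h import *
P=lambda a:(np.array(a)+.5)/3.6-.5+[200,155]
def line(Q):
    y=Q[:,1];th=np.arctan2(*(Q[0]-Q[-1])[[0,1]]);return Q[:,:2].mean(0).round(4),-th
J=world("top",P([[91,445],[214,435],[340,424],[459,416]]),.119);print("jars\n",J.round(4))
W=world("top",P([[356,154],[467,150],[579,147],[688,145]]),.025);print("wells\n",W.round(4),line(W),np.linalg.norm(W[0]-W[-1]))
C=world("top",P([[285,70],[765,58],[775,208],[289,229]]),.062);print("cheek corners",C.round(4),C.mean(0))
R=world("top",P([[38,392],[508,354],[520,486],[47,525]]),.047);print("rack",R.round(4),R.mean(0).round(4))
print(line(R[:2]),line(R[[3,2]]))
# scene check: overlay model on scene
print(outline_of("scene","beech_rack")==[])
o,th=W[:,:2].mean(0),line(W)[1]
for n in("scene","top"):
    im=cv2.imread(f"pics/{n}0.png")
    Rm=np.array([[np.cos(th),-np.sin(th)],[np.sin(th),np.cos(th)]])
    a=np.linspace(0,6.28,60)
    for y in(.099,.033,-.033,-.099):
        q=np.c_[.0295*np.cos(a),y+.0295*np.sin(a)]@Rm.T+o
        for p in pix(n,np.c_[q,0*a+.025]):cv2.circle(im,tuple(int(v*8) for v in p),4,(0,0,255),-1,shift=3)
    for j in J:
        for p in pix(n,np.c_[j[0]+.0225*np.cos(a),j[1]+.0225*np.sin(a),0*a+.119]):cv2.circle(im,tuple(int(v*8) for v in p),4,(0,0,255),-1,shift=3)
    c=im[155:310,200:420] if n=="top" else im[160:340,210:410]
    cv2.imwrite(f"pics/o_{n}.png",cv2.resize(c,None,fx=3.3,fy=3.3,interpolation=cv2.INTER_CUBIC))
```

```text
jars
 [[ 0.4379  0.1018  0.119 ]
 [ 0.4452  0.0365  0.119 ]
 [ 0.4531 -0.0305  0.119 ]
 [ 0.4593 -0.0941  0.119 ]]
wells
 [[ 0.6175 -0.0339  0.025 ]
 [ 0.6221 -0.0995  0.025 ]
 [ 0.6262 -0.166   0.025 ]
 [ 0.6296 -0.231   0.025 ]] (array([ 0.6238, -0.1326]), np.float64(0.06167160085077322)) 0.19741327124917926
cheek corners [[ 0.6581  0.0081  0.062 ]
 [ 0.6751 -0.2691  0.062 ]
 [ 0.5873 -0.2756  0.062 ]
 [ 0.566   0.0026  0.062 ]] [ 0.62161065 -0.13350498  0.062     ]
rack [[ 0.4697  0.1431  0.047 ]
 [ 0.4997 -0.125   0.047 ]
 [ 0.4243 -0.1337  0.047 ]
 [ 0.3943  0.1345  0.047 ]] [0.447  0.0047 0.047 ]
(array([0.4847, 0.009 ]), np.float64(0.1117710735540028)) (array([4.093e-01, 4.000e-04]), np.float64(0.11147999485725518))
False
```

View pics/o_scene.png

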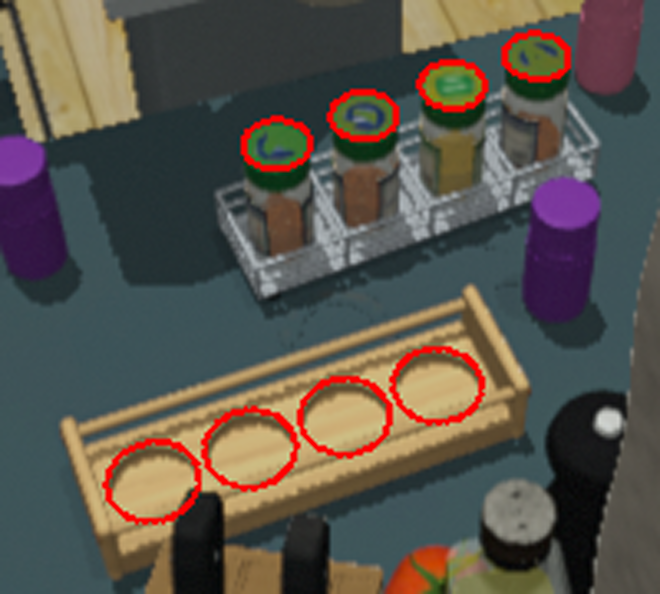

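The overlays agree in both cameras, so the calibration and poses hold. I'll move over towards jar 1 while turning the fingers to close across the rack's depth.

{"name": "drive_tool", "arguments": {"steps": [[0.42,0.82,0.02,0,0,0.448,1],[0.42,0.82,0.02,0,0,0.448,1],[0.42,0.82,0.02,0,0,0.448,1],[0.42,0.82,0.02,0,0,0.448,1],[0.42,0.82,0.02,0,0,0.448,1],[0.42,0.82,0.02,0,0,0.448,1],[0.42,0.82,0.02,0,0,0.448,1],[0.42,0.82,0.02,0,0,0.448,1],[0.42,0.82,0.02,0,0,0.448,1],[0.42,0.82,0.02,0,0,0.448,1],[0.42,0.82,0.02,0,0,0.448,1],[0.42,0.82,0.02,0,0,0.448,1]]}}

```text
time_s: 1.9
tcp_pos: [0.3607, -0.1138, 0.2492]
eef_rot: [0.661, 0.75, 0.001, 0.0]
wrist_force: [0.3, -0.4, -0.0]
opening: 0.0878
finger_force: 0.0
```

```bash
cat >> h.py <<'E'
from scipy.spatial.transform import Rotation as Ro
def go(x,y,z,th):
    s=observe();R=Ro.from_quat(s["eef_rot"]);a=R.as_matrix()[:,0];psi=np.arctan2(a[1],a[0])
    T=Ro.from_matrix(np.array([[-np.sin(th),np.cos(th),0],[np.cos(th),np.sin(th),0],[0,0,-1.]]).T)
    # tool x=(-sin,cos,0), y=(cos,sin,0), z=down
    rv=(T*R.inv()).as_rotvec()/np.pi
    print(s["time_s"],s["tcp_pos"].round(4),"psi",round(psi,4),"q6",s["joint_positions"][5].round(2),"op",round(s["opening"],4),"ff",s["finger_force"],"wf",s["wrist_force"].round(1))
    print("shift",((np.array([x,y,z])-s["tcp_pos"])/.5).round(4),"turn",rv.round(4))
E
python3 -c "
from h import *
go(.438,.102,.20,.1116)"
```

```text
1.9 [ 0.3607 -0.1138  0.2492] psi 1.6963 q6 -0.75 op 0.0878 ff 0.0 wf [ 0.3 -0.4 -0. ]
shift [ 0.1545  0.4316 -0.0984] turn [-0.0003  0.0004 -0.0044]
```

{"name": "drive_tool", "arguments": {"steps": [[0.155,0.432,-0.1,0,0,-0.004,1],[0.155,0.432,-0.1,0,0,-0.004,1],[0.155,0.432,-0.1,0,0,-0.004,1],[0.155,0.432,-0.1,0,0,-0.004,1],[0.155,0.432,-0.1,0,0,-0.004,1],[0.155,0.432,-0.1,0,0,-0.004,1],[0.155,0.432,-0.1,0,0,-0.004,1],[0.155,0.432,-0.1,0,0,-0.004,1],[0.155,0.432,-0.1,0,0,-0.004,1]]}}

```text
time_s: 2.65
tcp_pos: [0.4366, 0.0962, 0.1989]
eef_rot: [0.671, 0.741, -0.0, 0.0]
wrist_force: [0.0, -0.6, 0.2]
opening: 0.088
finger_force: 0.0
```

```bash
python3 -c "
from h import *
go(.438,.102,.069,.1116)"
```

```text
2.65 [0.4366 0.0962 0.1989] psi 1.6697 q6 -0.15 op 0.088 ff 0.0 wf [ 0.  -0.6  0.2]
shift [ 0.0028  0.0117 -0.2598] turn [0.0001 0.     0.004 ]
```

{"name": "drive_tool", "arguments": {"steps": [[0.003,0.011,-0.06,0,0,0.004,1],[0.003,0.011,-0.12,0,0,0.004,1],[0.003,0.011,-0.18,0,0,0.004,1],[0.003,0.011,-0.22,0,0,0.004,1],[0.003,0.011,-0.24,0,0,0.004,1],[0.003,0.011,-0.26,0,0,0.004,1],[0.003,0.011,-0.26,0,0,0.004,1],[0.003,0.011,-0.26,0,0,0.004,1]]}}

```text
time_s: 3.32
tcp_pos: [0.4383, 0.1011, 0.0691]
eef_rot: [0.667, 0.745, -0.0, 0.0]
wrist_force: [0.1, -0.3, -0.2]
opening: 0.0884
finger_force: 0.0
```

{"name": "drive_tool", "arguments": {"steps": [[0,0,0,0,0,0,-1],[0,0,0,0,0,0,-1],[0,0,0,0,0,0,-1],[0,0,0,0,0,0,-1],[0,0,0,0,0,0,-1],[0,0,0,0,0,0,-1],[0,0,0,0,0,0,-1],[0,0,0,0,0,0,-1],[0,0,0,0,0,0,-1],[0,0,0,0,0,0,-1]]}}

```text
time_s: 4.15
tcp_pos: [0.4383, 0.1022, 0.0688]
eef_rot: [0.667, 0.745, 0.0, 0.0]
wrist_force: [0.8, 0.4, 1.1]
opening: 0.0447
finger_force: 29.9
```

```bash
python3 -c "
from h import *
go(.438,.102,.22,.1116)"
```

```text
4.15 [0.4383 0.1022 0.0688] psi 1.6823 q6 -0.15 op 0.0447 ff 29.908437536505517 wf [0.8 0.4 1.1]
shift [-0.0007 -0.0004  0.3024] turn [0.     0.0001 0.    ]
```

{"name": "drive_tool", "arguments": {"steps": [[0,0,0.03,0,0,0,-1],[0,0,0.08,0,0,0,-1],[0,0,0.14,0,0,0,-1],[0,0,0.2,0,0,0,-1],[0,0,0.26,0,0,0,-1],[0,0,0.3,0,0,0,-1],[0.03,-0.022,0.302,0,0,-0.004,-1],[0.08,-0.06,0.302,0,0,-0.008,-1],[0.13,-0.1,0.302,0,0,-0.012,-1],[0.18,-0.138,0.302,0,0,-0.016,-1],[0.23,-0.176,0.302,0,0,-0.016,-1],[0.28,-0.212,0.302,0,0,-0.016,-1]]}}

```text
time_s: 5.15
tcp_pos: [0.579, -0.005, 0.2192]
eef_rot: [0.685, 0.728, -0.0, -0.001]
wrist_force: [0.2, -0.5, -1.1]
opening: 0.0448
finger_force: 29.9
```

{"name": "drive_tool", "arguments": {"steps": [[0.04,-0.03,0,0,0,0,-1],[0.065,-0.05,0,0,0,0,-1],[0.078,-0.06,0,0,0,0,-1],[0.078,-0.06,0,0,0,0,-1],[0.078,-0.06,0,0,0,0,-1],[0.078,-0.06,0,0,0,0,-1]]}}

```text
time_s: 5.65
tcp_pos: [0.6165, -0.033, 0.2198]
eef_rot: [0.685, 0.729, -0.0, -0.0]
wrist_force: [0.0, 0.1, -1.3]
opening: 0.0449
finger_force: 29.9
```

Run:
```python
from h import *
go(.617,-.034,.12,.0617)
t=camera("top");s=camera("scene")
a=cv2.resize(t[155:310,200:420],None,fx=1.8,fy=1.8);b=cv2.resize(s[160:340,210:410],None,fx=1.8,fy=1.8)
h=min(len(a),len(b));cv2.imwrite("pics/m1.png",np.hstack([a[:h],b[:h]])[:,:,::-1])
```

```text
5.65 [ 0.6165 -0.033   0.2198] psi 1.6327 q6 -0.31 op 0.0449 ff 29.910616086126538 wf [ 0.   0.1 -1.3]
shift [ 0.001  -0.002  -0.1996] turn [-0.0001 -0.0002 -0.0001]
```

View pics/m1.png

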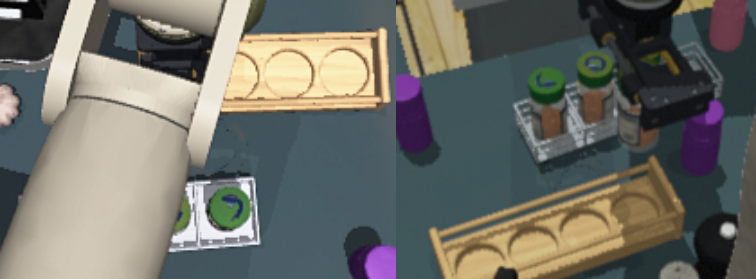

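The crops show jar 1 held upright in the gripper, and the well below it is clear. Lowering now.

{"name": "drive_tool", "arguments": {"steps": [[0.001,-0.002,-0.05,0,0,0,-1],[0.001,-0.002,-0.1,0,0,0,-1],[0.001,-0.002,-0.15,0,0,0,-1],[0.001,-0.002,-0.2,0,0,0,-1],[0.001,-0.002,-0.24,0,0,0,-1],[0.001,-0.002,-0.265,0,0,0,-1],[0.001,-0.002,-0.28,0,0,0,-1],[0.001,-0.002,-0.29,0,0,0,-1],[0.001,-0.002,-0.298,0,0,0,-1],[0.001,-0.002,-0.303,0,0,0,-1],[0.001,-0.002,-0.306,0,0,0,-1],[0.001,-0.002,-0.306,0,0,0,-1]]}}

```text
time_s: 6.75
tcp_pos: [0.6178, -0.0349, 0.067]
eef_rot: [0.685, 0.728, 0.0, 0.0]
wrist_force: [-0.1, 0.7, -1.9]
opening: 0.0454
finger_force: 29.9
```

{"name": "drive_tool", "arguments": {"steps": [[0,0,-0.002,0,0,0,-1],[0,0,-0.004,0,0,0,-1],[0,0,-0.004,0,0,0,-1],[0,0,-0.004,0,0,0,-1]]}}

```text
time_s: 7.08
tcp_pos: [0.6182, -0.0349, 0.0667]
eef_rot: [0.685, 0.728, 0.0, 0.001]
wrist_force: [-2.1, 1.0, 9.8]
opening: 0.0449
finger_force: 29.9
```

Contact at the expected height, so the jar is home. Release, then rise.

{"name": "drive_tool", "arguments": {"steps": [[0,0,0.003,0,0,0,-1],[0,0,0.003,0,0,0,1],[0,0,0.003,0,0,0,1],[0,0,0.003,0,0,0,1],[0,0,0.003,0,0,0,1],[0,0,0.003,0,0,0,1],[0,0,0.003,0,0,0,1]]}}

```text
time_s: 7.67
tcp_pos: [0.6177, -0.0348, 0.0662]
eef_rot: [0.685, 0.728, -0.0, -0.0]
wrist_force: [-0.6, 1.2, 1.3]
opening: 0.0829
finger_force: 0.0
```

{"name": "drive_tool", "arguments": {"steps": [[0,0,0.04,0,0,0,1],[0,0,0.1,0,0,0,1],[0,0,0.18,0,0,0,1],[0,0,0.26,0,0,0,1],[-0.06,0.02,0.28,0,0,0,1],[-0.12,0.05,0.28,0,0,0.005,1],[-0.18,0.075,0.28,0,0,0.01,1],[-0.24,0.1,0.28,0,0,0.016,1],[-0.3,0.125,0.28,0,0,0.016,1],[-0.345,0.142,0.28,0,0,0.016,1],[-0.345,0.142,0.28,0,0,0.016,1],[-0.345,0.142,0.28,0,0,0.016,1]]}}

```text
time_s: 8.67
tcp_pos: [0.4449, 0.0364, 0.2068]
eef_rot: [0.666, 0.746, 0.0, 0.001]
wrist_force: [-0.4, 0.4, 0.1]
opening: 0.0879
finger_force: 0.0
```

Run:
```python
from h import *
go(.4452,.0365,.069,.1116)
t=camera("top");s=camera("scene")
a=cv2.resize(t[155:310,200:420],None,fx=1.8,fy=1.8);b=cv2.resize(s[160:340,210:410],None,fx=1.8,fy=1.8)
h=min(len(a),len(b));cv2.imwrite("pics/m2.png",np.hstack([a[:h],b[:h]])[:,:,::-1])
```

```text
8.6667 [0.4449 0.0364 0.2068] psi 1.6828 q6 -0.3 op 0.0879 ff 0.0 wf [-0.4  0.4  0.1]
shift [ 5.000e-04  2.000e-04 -2.755e-01] turn [ 0.0001  0.0004 -0.0001]
```

View pics/m2.png

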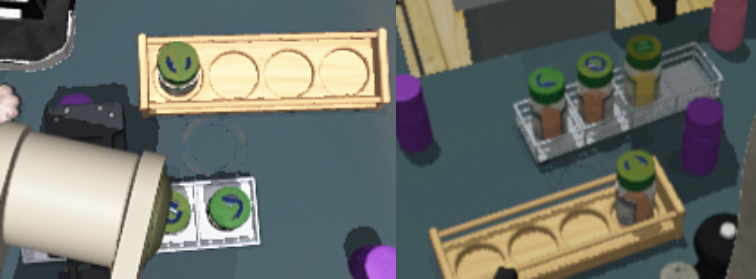

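Jar 1 stands upright in the leftmost well (crop 178,65), and the other three are still in their bays. The gripper is above jar 2, so I'm descending and gripping.

{"name": "drive_tool", "arguments": {"steps": [[0.001,0,-0.06,0,0,0,1],[0.001,0,-0.12,0,0,0,1],[0.001,0,-0.18,0,0,0,1],[0.001,0,-0.23,0,0,0,1],[0.001,0,-0.26,0,0,0,1],[0.001,0,-0.275,0,0,0,1],[0.001,0,-0.275,0,0,0,1],[0.001,0,-0.275,0,0,0,1]]}}

```text
time_s: 9.43
tcp_pos: [0.4465, 0.0359, 0.0689]
eef_rot: [0.667, 0.745, 0.0, 0.0]
wrist_force: [0.7, -0.5, 0.9]
opening: 0.0884
finger_force: 0.0
```

{"name": "drive_tool", "arguments": {"steps": [[0,0,0,0,0,0,-1],[0,0,0,0,0,0,-1],[0,0,0,0,0,0,-1],[0,0,0,0,0,0,-1],[0,0,0,0,0,0,-1],[0,0,0,0,0,0,-1],[0,0,0,0,0,0,-1],[0,0,0,0,0,0,-1],[0,0,0,0,0,0,-1],[0,0,0,0,0,0,-1]]}}

```text
time_s: 10.27
tcp_pos: [0.4459, 0.0361, 0.0688]
eef_rot: [0.667, 0.745, 0.0, 0.0]
wrist_force: [0.5, 0.1, 2.3]
opening: 0.0452
finger_force: 30.0
```

```bash
python3 -c "
from h import *
go(.621,-.1,.22,.0617)"
```

```text
10.2667 [0.4459 0.0361 0.0688] psi 1.6822 q6 -0.3 op 0.0452 ff 29.971197898266837 wf [0.5 0.1 2.3]
shift [ 0.3502 -0.2723  0.3023] turn [ 0.      0.0001 -0.0158]
```

{"name": "drive_tool", "arguments": {"steps": [[0,0,0.03,0,0,0,-1],[0,0,0.08,0,0,0,-1],[0,0,0.14,0,0,0,-1],[0,0,0.2,0,0,0,-1],[0,0,0.26,0,0,0,-1],[0,0,0.302,0,0,0,-1],[0.03,-0.023,0.302,0,0,-0.004,-1],[0.08,-0.062,0.302,0,0,-0.008,-1],[0.13,-0.101,0.302,0,0,-0.012,-1],[0.18,-0.14,0.302,0,0,-0.016,-1],[0.23,-0.179,0.302,0,0,-0.016,-1],[0.28,-0.218,0.302,0,0,-0.016,-1]]}}

```text
time_s: 11.27
tcp_pos: [0.5865, -0.0738, 0.2192]
eef_rot: [0.685, 0.728, -0.0, -0.001]
wrist_force: [-0.3, -0.4, -1.0]
opening: 0.0451
finger_force: 30.0
```

{"name": "drive_tool", "arguments": {"steps": [[0.035,-0.027,0,0,0,0,-1],[0.06,-0.046,0,0,0,0,-1],[0.07,-0.054,0,0,0,0,-1],[0.07,-0.054,0,0,0,0,-1],[0.07,-0.054,0,0,0,0,-1],[0.07,-0.054,0,0,0,0,-1]]}}

```text
time_s: 11.77
tcp_pos: [0.62, -0.0991, 0.2199]
eef_rot: [0.685, 0.729, -0.0, -0.0]
wrist_force: [1.1, 0.7, 0.2]
opening: 0.0456
finger_force: 30.0
```

```bash
python3 -c "
from h import *
go(.621,-.1,.067,.0617)"
```

```text
11.7667 [ 0.62   -0.0991  0.2199] psi 1.6326 q6 -0.41 op 0.0456 ff 29.973006307845935 wf [1.1 0.7 0.2]
shift [ 0.0019 -0.0019 -0.3058] turn [-0.0001 -0.0002 -0.    ]
```

{"name": "drive_tool", "arguments": {"steps": [[0.001,-0.002,-0.05,0,0,0,-1],[0.001,-0.002,-0.1,0,0,0,-1],[0.001,-0.002,-0.15,0,0,0,-1],[0.001,-0.002,-0.2,0,0,0,-1],[0.001,-0.002,-0.24,0,0,0,-1],[0.001,-0.002,-0.265,0,0,0,-1],[0.001,-0.002,-0.28,0,0,0,-1],[0.001,-0.002,-0.292,0,0,0,-1],[0.001,-0.002,-0.3,0,0,0,-1],[0.001,-0.002,-0.306,0,0,0,-1],[0.001,-0.002,-0.309,0,0,0,-1],[0.001,-0.002,-0.309,0,0,0,-1]]}}

```text
time_s: 12.77
tcp_pos: [0.6216, -0.1009, 0.0668]
eef_rot: [0.685, 0.728, 0.0, 0.001]
wrist_force: [-3.3, 0.7, 4.5]
opening: 0.0452
finger_force: 30.0
```

{"name": "drive_tool", "arguments": {"steps": [[0,0,0,0,0,0,-1],[0,0,0,0,0,0,1],[0,0,0,0,0,0,1],[0,0,0,0,0,0,1],[0,0,0,0,0,0,1],[0,0,0,0,0,0,1],[0,0,0,0,0,0,1]]}}

```text
time_s: 13.35
tcp_pos: [0.6213, -0.1008, 0.0652]
eef_rot: [0.685, 0.728, 0.0, -0.0]
wrist_force: [-0.9, 0.3, 0.7]
opening: 0.0828
finger_force: 0.0
```

{"name": "drive_tool", "arguments": {"steps": [[0,0,0.04,0,0,0,1],[0,0,0.1,0,0,0,1],[0,0,0.18,0,0,0,1],[0,0,0.26,0,0,0,1],[-0.06,0.02,0.28,0,0,0,1],[-0.12,0.05,0.28,0,0,0.005,1],[-0.18,0.075,0.28,0,0,0.01,1],[-0.24,0.1,0.28,0,0,0.016,1],[-0.3,0.125,0.28,0,0,0.016,1],[-0.336,0.14,0.28,0,0,0.016,1],[-0.336,0.14,0.28,0,0,0.016,1],[-0.336,0.14,0.28,0,0,0.016,1]]}}

```text
time_s: 14.35
tcp_pos: [0.4533, -0.0308, 0.2058]
eef_rot: [0.667, 0.745, 0.0, 0.001]
wrist_force: [0.0, 0.1, 0.4]
opening: 0.0884
finger_force: 0.0
```

Run:
```python
from h import *
go(.4531,-.0305,.069,.1116)
t=camera("top");s=camera("scene")
a=cv2.resize(t[155:310,200:420],None,fx=1.8,fy=1.8);b=cv2.resize(s[160:340,210:410],None,fx=1.8,fy=1.8)
h=min(len(a),len(b));cv2.imwrite("pics/m3.png",np.hstack([a[:h],b[:h]])[:,:,::-1])
```

```text
14.35 [ 0.4533 -0.0308  0.2058] psi 1.6824 q6 -0.44 op 0.0884 ff 0.0 wf [0.  0.1 0.4]
shift [-0.0003  0.0006 -0.2736] turn [ 0.0001  0.0004 -0.    ]
```

View pics/m3.png

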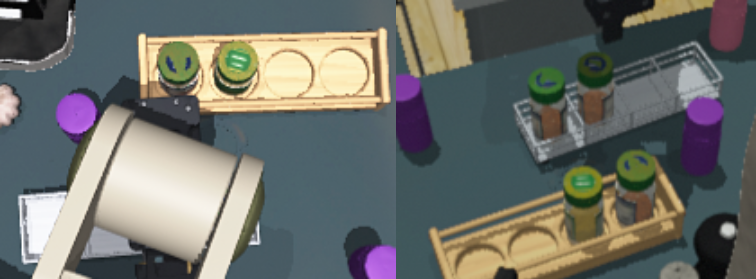

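Jar 2 is in well 2 (crop 237,62), jar 1 hasn't moved, and jars 3 and 4 are still in the wire rack. On to jar 3.

{"name": "drive_tool", "arguments": {"steps": [[0,0,-0.06,0,0,0,1],[0,0,-0.12,0,0,0,1],[0,0,-0.18,0,0,0,1],[0,0,-0.23,0,0,0,1],[0,0,-0.26,0,0,0,1],[0,0,-0.273,0,0,0,1],[0,0,-0.273,0,0,0,1],[0,0,-0.273,0,0,0,1]]}}

```text
time_s: 15.12
tcp_pos: [0.4541, -0.0312, 0.069]
eef_rot: [0.667, 0.745, 0.0, 0.0]
wrist_force: [-0.7, 0.3, -0.6]
opening: 0.0878
finger_force: 0.0
```

{"name": "drive_tool", "arguments": {"steps": [[0,0,0,0,0,0,-1],[0,0,0,0,0,0,-1],[0,0,0,0,0,0,-1],[0,0,0,0,0,0,-1],[0,0,0,0,0,0,-1],[0,0,0,0,0,0,-1],[0,0,0,0,0,0,-1],[0,0,0,0,0,0,-1],[0,0,0,0,0,0,-1],[0,0,0,0,0,0,-1]]}}

```text
time_s: 15.95
tcp_pos: [0.4534, -0.0309, 0.0689]
eef_rot: [0.667, 0.745, 0.0, 0.0]
wrist_force: [0.1, -0.6, 2.1]
opening: 0.0446
finger_force: 29.9
```

```bash
python3 -c "
from h import *
go(.625,-.1655,.22,.0617)"
```

```text
15.95 [ 0.4534 -0.0309  0.0689] psi 1.6823 q6 -0.44 op 0.0446 ff 29.87884238253173 wf [ 0.1 -0.6  2.1]
shift [ 0.3432 -0.2692  0.3023] turn [ 0.      0.0001 -0.0158]
```

{"name": "drive_tool", "arguments": {"steps": [[0,0,0.03,0,0,0,-1],[0,0,0.08,0,0,0,-1],[0,0,0.14,0,0,0,-1],[0,0,0.2,0,0,0,-1],[0,0,0.26,0,0,0,-1],[0,0,0.302,0,0,0,-1],[0.03,-0.023,0.302,0,0,-0.004,-1],[0.08,-0.062,0.302,0,0,-0.008,-1],[0.13,-0.101,0.302,0,0,-0.012,-1],[0.18,-0.14,0.302,0,0,-0.016,-1],[0.23,-0.179,0.302,0,0,-0.016,-1],[0.28,-0.218,0.302,0,0,-0.016,-1]]}}

```text
time_s: 16.95
tcp_pos: [0.594, -0.1407, 0.2191]
eef_rot: [0.685, 0.728, -0.0, -0.001]
wrist_force: [0.2, 0.5, -0.9]
opening: 0.0449
finger_force: 29.9
```

{"name": "drive_tool", "arguments": {"steps": [[0.035,-0.027,0,0,0,0,-1],[0.055,-0.045,0,0,0,0,-1],[0.063,-0.051,0,0,0,0,-1],[0.063,-0.051,0,0,0,0,-1],[0.063,-0.051,0,0,0,0,-1],[0.063,-0.051,0,0,0,0,-1]]}}

```text
time_s: 17.45
tcp_pos: [0.6241, -0.1646, 0.2199]
eef_rot: [0.685, 0.729, -0.0, -0.0]
wrist_force: [0.1, -0.1, -1.3]
opening: 0.0449
finger_force: 29.9
```

```bash
python3 -c "
from h import *
go(.625,-.1655,.067,.0617)"
```

```text
17.45 [ 0.6241 -0.1646  0.2199] psi 1.6325 q6 -0.5 op 0.0449 ff 29.882333836576436 wf [ 0.1 -0.1 -1.3]
shift [ 0.0018 -0.0019 -0.3058] turn [-0.0001 -0.0002 -0.    ]
```

{"name": "drive_tool", "arguments": {"steps": [[0.001,-0.002,-0.05,0,0,0,-1],[0.001,-0.002,-0.1,0,0,0,-1],[0.001,-0.002,-0.15,0,0,0,-1],[0.001,-0.002,-0.2,0,0,0,-1],[0.001,-0.002,-0.24,0,0,0,-1],[0.001,-0.002,-0.265,0,0,0,-1],[0.001,-0.002,-0.28,0,0,0,-1],[0.001,-0.002,-0.292,0,0,0,-1],[0.001,-0.002,-0.3,0,0,0,-1],[0.001,-0.002,-0.306,0,0,0,-1],[0.001,-0.002,-0.309,0,0,0,-1],[0.001,-0.002,-0.309,0,0,0,-1]]}}

```text
time_s: 18.45
tcp_pos: [0.6255, -0.1664, 0.0669]
eef_rot: [0.685, 0.728, 0.0, 0.001]
wrist_force: [-3.0, 1.1, 5.1]
opening: 0.0449
finger_force: 29.9
```

{"name": "drive_tool", "arguments": {"steps": [[0,0,0,0,0,0,-1],[0,0,0,0,0,0,1],[0,0,0,0,0,0,1],[0,0,0,0,0,0,1],[0,0,0,0,0,0,1],[0,0,0,0,0,0,1],[0,0,0,0,0,0,1]]}}

```text
time_s: 19.03
tcp_pos: [0.6253, -0.1664, 0.0652]
eef_rot: [0.685, 0.728, -0.0, 0.0]
wrist_force: [-0.5, -0.5, -0.5]
opening: 0.0825
finger_force: 0.0
```

{"name": "drive_tool", "arguments": {"steps": [[0,0,0.04,0,0,0,1],[0,0,0.1,0,0,0,1],[0,0,0.18,0,0,0,1],[0,0,0.26,0,0,0,1],[-0.06,0.02,0.28,0,0,0,1],[-0.12,0.05,0.28,0,0,0.005,1],[-0.18,0.075,0.28,0,0,0.01,1],[-0.24,0.1,0.28,0,0,0.016,1],[-0.3,0.125,0.28,0,0,0.016,1],[-0.332,0.144,0.28,0,0,0.016,1],[-0.332,0.144,0.28,0,0,0.016,1],[-0.332,0.144,0.28,0,0,0.016,1]]}}

```text
time_s: 20.03
tcp_pos: [0.4594, -0.0944, 0.2058]
eef_rot: [0.667, 0.745, 0.0, 0.001]
wrist_force: [-0.0, -0.6, -0.2]
opening: 0.0879
finger_force: 0.0
```

Run:
```python
from h import *
go(.4593,-.0941,.069,.1116)
t=camera("top");s=camera("scene")
a=cv2.resize(t[155:310,200:420],None,fx=1.8,fy=1.8);b=cv2.resize(s[160:340,210:410],None,fx=1.8,fy=1.8)
h=min(len(a),len(b));cv2.imwrite("pics/m4.png",np.hstack([a[:h],b[:h]])[:,:,::-1])
```

```text
20.0333 [ 0.4594 -0.0944  0.2058] psi 1.6823 q6 -0.57 op 0.0879 ff 0.0 wf [-0.  -0.6 -0.2]
shift [-2.000e-04  5.000e-04 -2.736e-01] turn [0.0002 0.0004 0.    ]
```

View pics/m4.png

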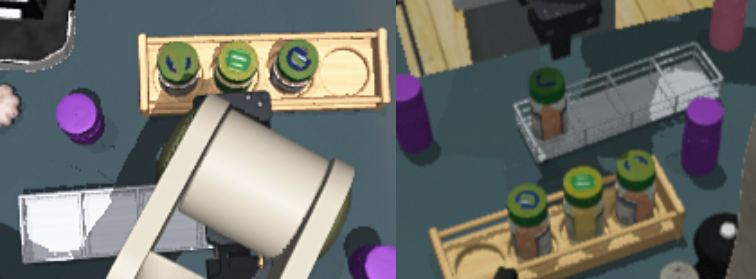

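Jars 1 to 3 stand in wells 1 to 3 (crop 180,65; 237,62; 297,60), and the last jar is in its bay. On to jar 4.

{"name": "drive_tool", "arguments": {"steps": [[0,0,-0.06,0,0,0,1],[0,0,-0.12,0,0,0,1],[0,0,-0.18,0,0,0,1],[0,0,-0.23,0,0,0,1],[0,0,-0.26,0,0,0,1],[0,0,-0.273,0,0,0,1],[0,0,-0.273,0,0,0,1],[0,0,-0.273,0,0,0,1]]}}

```text
time_s: 20.8
tcp_pos: [0.46, -0.0948, 0.069]
eef_rot: [0.667, 0.745, 0.0, 0.0]
wrist_force: [0.8, 0.5, 0.7]
opening: 0.0881
finger_force: 0.0
```

{"name": "drive_tool", "arguments": {"steps": [[0,0,0,0,0,0,-1],[0,0,0,0,0,0,-1],[0,0,0,0,0,0,-1],[0,0,0,0,0,0,-1],[0,0,0,0,0,0,-1],[0,0,0,0,0,0,-1],[0,0,0,0,0,0,-1],[0,0,0,0,0,0,-1],[0,0,0,0,0,0,-1],[0,0,0,0,0,0,-1]]}}

```text
time_s: 21.63
tcp_pos: [0.4594, -0.0944, 0.0689]
eef_rot: [0.667, 0.745, 0.0, 0.0]
wrist_force: [0.6, -0.0, 2.0]
opening: 0.0452
finger_force: 29.8
```

```bash
python3 -c "
from h import *
go(.629,-.2315,.22,.0617)"
```

```text
21.6333 [ 0.4594 -0.0944  0.0689] psi 1.6822 q6 -0.57 op 0.0452 ff 29.79734860229655 wf [ 0.6 -0.   2. ]
shift [ 0.3393 -0.2742  0.3023] turn [ 0.      0.0001 -0.0158]
```

{"name": "drive_tool", "arguments": {"steps": [[0,0,0.03,0,0,0,-1],[0,0,0.08,0,0,0,-1],[0,0,0.14,0,0,0,-1],[0,0,0.2,0,0,0,-1],[0,0,0.26,0,0,0,-1],[0,0,0.302,0,0,0,-1],[0.03,-0.024,0.302,0,0,-0.004,-1],[0.08,-0.064,0.302,0,0,-0.008,-1],[0.13,-0.105,0.302,0,0,-0.012,-1],[0.18,-0.145,0.302,0,0,-0.016,-1],[0.23,-0.185,0.302,0,0,-0.016,-1],[0.28,-0.226,0.302,0,0,-0.016,-1]]}}

```text
time_s: 22.63
tcp_pos: [0.6, -0.2081, 0.2191]
eef_rot: [0.685, 0.728, -0.0, -0.001]
wrist_force: [0.5, 0.1, -1.5]
opening: 0.0451
finger_force: 29.8
```

{"name": "drive_tool", "arguments": {"steps": [[0.035,-0.027,0,0,0,0,-1],[0.052,-0.042,0,0,0,0,-1],[0.059,-0.048,0,0,0,0,-1],[0.059,-0.048,0,0,0,0,-1],[0.059,-0.048,0,0,0,0,-1],[0.059,-0.048,0,0,0,0,-1]]}}

```text
time_s: 23.13
tcp_pos: [0.6282, -0.2306, 0.22]
eef_rot: [0.685, 0.729, -0.0, -0.0]
wrist_force: [0.1, 0.9, -1.5]
opening: 0.0454
finger_force: 29.8
```

```bash
python3 -c "
from h import *
go(.629,-.2315,.067,.0617)"
```

```text
23.1333 [ 0.6282 -0.2306  0.22  ] psi 1.6324 q6 -0.59 op 0.0454 ff 29.801993650908116 wf [ 0.1  0.9 -1.5]
shift [ 0.0016 -0.0017 -0.306 ] turn [-0.0001 -0.0001  0.    ]
```

{"name": "drive_tool", "arguments": {"steps": [[0.001,-0.002,-0.05,0,0,0,-1],[0.001,-0.002,-0.1,0,0,0,-1],[0.001,-0.002,-0.15,0,0,0,-1],[0.001,-0.002,-0.2,0,0,0,-1],[0.001,-0.002,-0.24,0,0,0,-1],[0.001,-0.002,-0.265,0,0,0,-1],[0.001,-0.002,-0.28,0,0,0,-1],[0.001,-0.002,-0.292,0,0,0,-1],[0.001,-0.002,-0.3,0,0,0,-1],[0.001,-0.002,-0.306,0,0,0,-1],[0.001,-0.002,-0.309,0,0,0,-1],[0.001,-0.002,-0.309,0,0,0,-1]]}}

```text
time_s: 24.13
tcp_pos: [0.6295, -0.2325, 0.0669]
eef_rot: [0.685, 0.728, 0.0, 0.001]
wrist_force: [-2.2, 0.1, 4.2]
opening: 0.0447
finger_force: 29.8
```

{"name": "drive_tool", "arguments": {"steps": [[0,0,0,0,0,0,-1],[0,0,0,0,0,0,1],[0,0,0,0,0,0,1],[0,0,0,0,0,0,1],[0,0,0,0,0,0,1],[0,0,0,0,0,0,1],[0,0,0,0,0,0,1]]}}

```text
time_s: 24.72
tcp_pos: [0.6292, -0.2324, 0.0652]
eef_rot: [0.685, 0.728, -0.0, -0.0]
wrist_force: [-0.5, 0.2, 0.2]
opening: 0.0828
finger_force: 0.0
```

{"name": "drive_tool", "arguments": {"steps": [[0,0,0.04,0,0,0,1],[0,0,0.1,0,0,0,1],[0,0,0.18,0,0,0,1],[0,0,0.26,0,0,0,1],[-0.06,0,0.32,0,0,0,1],[-0.14,-0.02,0.34,0,0,0,1],[-0.22,-0.04,0.34,0,0,0,1],[-0.3,-0.06,0.34,0,0,0,1],[-0.36,-0.1,0.34,0,0,0,1],[-0.36,-0.12,0.34,0,0,0,1],[-0.36,-0.12,0.34,0,0,0,1],[-0.36,-0.12,0.34,0,0,0,1]]}}

```text
time_s: 25.72
tcp_pos: [0.4497, -0.2926, 0.2353]
eef_rot: [0.685, 0.728, 0.0, 0.0]
wrist_force: [-0.7, 0.4, -0.1]
opening: 0.0885
finger_force: 0.0
```

Run:
```python
from h import *
go(.4593,-.0941,.069,.1116)
t=camera("top");s=camera("scene")
a=cv2.resize(t[155:310,200:420],None,fx=1.8,fy=1.8);b=cv2.resize(s[160:340,210:410],None,fx=1.8,fy=1.8)
h=min(len(a),len(b));cv2.imwrite("pics/m5.png",np.hstack([a[:h],b[:h]])[:,:,::-1])
```

```text
25.7167 [ 0.4497 -0.2926  0.2353] psi 1.6311 q6 -0.86 op 0.0885 ff 0.0 wf [-0.7  0.4 -0.1]
shift [ 0.0191  0.397  -0.3325] turn [-0.      0.0002  0.0163]
```

View pics/m5.png

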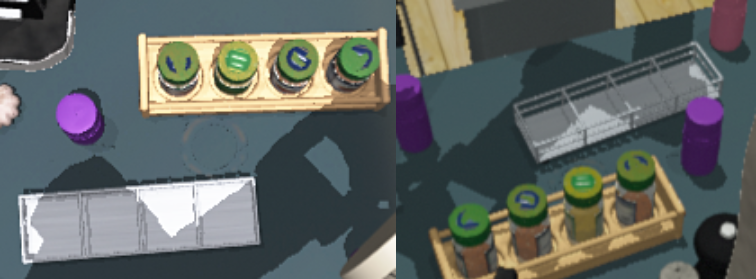

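All four jars stand upright in their wells in the original order (crop 180,62; 237,60; 297,60; 357,57). The wire rack is empty and the arm is clear.

```bash
python3 -c "
from rig import *
print(close_job())"
```

```text
the job is handed in; nothing more can be done
None
```

All four jars are in the beech rack in their original left-to-right order, upright and fully home by the final pictures and the contact forces; I handed the job in at about 26 s of the 104 s, and it returned no verdict.

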